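# Stack a spindle in its assembly nest and hold it up level for inspection

## Task

Build up the spindle that stands in the assembly nest: thread the flat thrust washer down it until it lies fully home on the flange, then the taller bush until it sits fully home on the washer. Then draw the spindle out of the nest with both rings still on it, turn it level, and finish while holding it still in the gripper like that, at least 20 cm above the bench, so that the stack can be inspected from the side; do not put it down or let go. Leave the other things on the bench where they are.

Things in the scene. Friction and masses are not known exactly. Their poses are not given: they have to be found in the camera images.
- nest: fixed nest: aluminium base plate 90 x 90 x 12 mm carrying a dark round steel boss, dia 56 mm, whose flat top is 46 mm above the bench. Vertical bore in the boss: dia 23 mm, 34 mm deep (floor 12 mm above the bench). Origin: on the bore axis, underside of the base plate; z up
- spindle: turned steel spindle, 102 mm, 0.27 kg, standing loose in the nest, origin at the centre of its foot (16 mm above nest origin). Along its z: shank dia 20 from 0 to 30 mm (in the bore, 1.5 mm play all round), flange dia 48 from 30 to 36 (rests on the boss), journal dia 18 from 36 to 95, cone to dia 10 at the tip, 102. With both rings home its top 30 mm stay bare: the end to grip
- spindle_shoulder (a point): on the spindle's axis, at the top face of its flange (36 mm from the foot)
- spindle_tip (a point): on the spindle's axis, at its tip (102 mm from the foot)
- washer: thick steel thrust washer, loose, lying flat on the bench to one side of the nest: outer dia 50, bore dia 21.5, thickness 10 mm, 0.12 kg, both faces alike. Origin: centre of the underside as it lies; z up
- washer_center (a point): middle of the washer, 5 mm from each face
- bush: plain steel bush, loose, standing on end on the bench to the other side of the nest: outer dia 36, bore dia 21.5, height 26 mm, 0.13 kg, both ends alike. Origin: centre of the underside as it stands; z up
- bush_center (a point): middle of the bush, 13 mm from each end
- cup_a: bystander: steel housing cup, open top, 50 mm across, 36 mm high; origin centre of underside
- cup_b: bystander: a second housing cup like cup_a
- race: bystander: big thin-walled steel ring lying flat (outer dia 64, bore 48, height 15 mm), does not belong to this job; origin centre of underside
- parts_bin: bystander: blue open-fronted bin, 160 x 100 x 75 mm; origin centre of underside
- jar: bystander: white jar with a black lid, dia 60, height 60 mm; origin centre of underside
- caliper: bystander: caliper lying flat, about 210 x 70 mm, 11 mm high; origin under the middle of its beam, x along the beam
- wrench: bystander: open wrench 150 mm long, lying flat; x along it
There are look-alikes about, which are no part of the job. Leave any pink look-alike of the washer alone. What is shaped like the spindle but blue is not meant.

How it is judged:
By the outcome, as a careful person would: the job done as asked, in the order asked, and still so for the second after the job is handed in, while the arm keeps its last pose, push and grip.
It also fails if it takes over 72 s, if anything falls off the work surface, if the arm or the gripper's body presses on something with over 40 N, if the wrist force passes 120 N, or if a joint passes its speed limit or range.

## Robot

A 6-joint arm with a two-finger parallel gripper is mounted at the origin on the work surface. World frame = base frame: x ahead of the robot, y to its left, z up, the work surface at z = 0. Lengths are in m, angles in rad, forces in N, time in s.
With the tool pointing down it reaches from about 0.225 to 0.875 m from the base axis. Payload 3.4 kg.
Tool frame: the origin (TCP) lies on the centre line of the jaws, within the pads' length; the fingertips stand 17 mm ahead of it and the grasp point (between the pads) lies 2 mm behind it (nose_length is the distance from the TCP to the fingertips, in m); z points along the fingers, y is the line along which they close (so a half turn about z gives the same grasp; the last joint's range is limited). The gripper opens to 85 mm and grips with 20 to 120 N. Pads are 22 mm wide; open, the fingers measure 114 mm over their backs; the gripper's body (76 mm by 85 mm) begins 54 mm behind the grasp point. The pads swing forward as they close: fully open they stand 13 mm farther back than shut.
Start: joints at [-1.353, 0.276, 1.505, -0, 1.361, -0.121], TCP at [0.191, -0.542, 0.248] pointing down, gripper open.
Joint ranges: [-2.89, 2.89], [-0.75, 2.08], [0.22, 2.7], [-1.18, 4.32], [0.11, 2.71], [-2.7, 2.7]. Speed limits (rad/s): [2.57, 2.57, 3.14, 3.14, 3.14, 3.14].

## Interface

Orientations are given as a unit quaternion [w, x, y, z].
In Python, from rig import get_state, get_image, sign_off, find_in, place_of, nose_length gives the robot as it stands.
- The arm moves only by the tool apply_moves, never from a script. Its argument "deltas" is one flat list of numbers, 5 for each row, row after row: the finger opening in mm, from 0 to 85.4, then the shift along the tool's x, y, z in mm, then the turn about the tool's z in degrees. A call has 1 to 12 rows; each row is the pose to reach, as a shift and turn from the pose commanded when the call began, along the tool's axes at that moment; what a row does not reach only later rows make up. A row lasts 1/12 s, in which the tool goes at most 41.7 mm and 7.16 degrees, less where a joint would pass 70% of its speed; a pose out of reach is approached as far as the arm can. A call with a gripper value outside its range is refused whole. The fingers move at their own pace and stop on an object; "squeeze" is the grip in N (left out, the last holds). Time passes only in rows, so rows that repeat a pose let the fingers close. It gives the time, the measured TCP pose, the force, the opening and the grip force at its end, in the units of the state.
- get_state(): the state, without advancing time (a new reading comes with each control period).
- get_image(name): name is "side" or "top" or "wrist"; returns a dict with "frame" (400x640x3 uint8, red, green, blue), "K" (3x3 intrinsics, pixels), "k1" (the pictures are not rectified: a ray, as slopes to the right and down, at radius r is drawn at 1 + k1 r^2 times it, then the intrinsics apply), "position" and "orientation" of the camera in the world. Camera axes: x right, y down, z forward; pixel columns grow to the right and rows downward; lengths in m; the calibration is good to about 2 mm. A picture is of the moment at which its call begins. There is no depth.
- sign_off(): hands the job in; it is judged then, once.
Trained networks look in a picture, given as the dict that the camera call returned (one of the last four; its "shot" number tells which), for a name from the list of things; names that differ only in an ending like _2 or _b are one class to them, and where a whole thing is asked for, a point or a joint stands for the part that bears it (a point fixed in the world has none). Each returns a list of dicts, best first, with "score" (0 to 1); they miss things now and then, are a little off and sometimes report something else, mostly with a low value. They report only what shows in the picture. A call takes as long as a camera call. They do not tell look-alikes from the thing itself.
- find_in(query, picture): "point" ([column, row] in pixels, amid what is visible of it).
- place_of(query, picture): "point" ([column, row] in pixels: a listed point, or the origin of a listed thing).
The state is a dict: "clock": time; "qpos": joint angles; "qd": joint speeds; "effort": joint torques, N m; "position": TCP position; "ee_rot": TCP orientation; "contact_force": force on the tool from outside, world axes, zero at the start; "moment": the same for the moment, N m; "width": finger opening in m; "gripper_force": force on a finger pad.
Only numpy, scipy, OpenCV 4.12 (cv2) and the standard library are available. Lean on these libraries where they do the work, as an engineer would, in place of code of your own. Each camera call takes 0.05 s, during which the arm holds its last target. There are 200 camera calls.

## Working session

There is one attempt and no reset: what is moved stays moved. The work goes in short steps, Python scripts to look and compute and a tool call to move; the robot and the scene stay as the last step left them, time stands still between calls to the robot, and variables do not carry over. Pictures are saved under pics/ and viewed, at most 10 in all, crops included, and the job is handed in when it is done.

Besides the shell and the picture viewer there is one more tool, called after "Request:" as name(argument=value, ...) on one line, values as JSON. apply_moves: Moves the arm, as the interface text tells. Its arguments: {"type":"object","properties":{"deltas":{"type":"array"},"squeeze":{"type":"number"}},"required":["deltas"]}

```bash
ls; mkdir -p pics
cat > h.py <<'E'
import numpy as np, cv2
from scipy.spatial.transform import Rotation as R
from rig import *
def rot(q): return R.from_quat([q[1],q[2],q[3],q[0]]).as_matrix()
def ray(im,p):
    K=np.array(im["K"]);k=im["k1"]
    d=cv2.undistortPoints(np.array([[p]],float),K,np.array([k,0,0,0,0.]))[0,0]
    v=rot(im["orientation"])@np.array([d[0],d[1],1]);return np.array(im["position"]),v
def atz(im,p,z):
    o,v=ray(im,p);return o+v*(z-o[2])/v[2]
def proj(im,P):
    c=rot(im["orientation"]).T@(np.array(P)-np.array(im["position"]))
    x=c[:2]/c[2];x=x*(1+im["k1"]*(x@x));K=np.array(im["K"]);return np.array([K[0,0]*x[0]+K[0,2],K[1,1]*x[1]+K[1,2]])
def tri(l):
    A=np.zeros((3,3));b=np.zeros(3)
    for im,p in l:
        o,v=ray(im,p);v=v/np.linalg.norm(v);M=np.eye(3)-np.outer(v,v);A+=M;b+=M@o
    return np.linalg.solve(A,b)
def save(im,n,crop=None,s=1):
    f=im["frame"]
    if crop: f=f[crop[1]:crop[3],crop[0]:crop[2]]
    cv2.imwrite("pics/"+n,cv2.resize(f[:,:,::-1],None,fx=s,fy=s,interpolation=cv2.INTER_CUBIC))
E
python3 - <<'E'
from h import *
np.set_printoptions(precision=4,suppress=True)
s=get_state();print(s)
f=[]
for n in("top","side"):
    im=get_image(n);save(im,n+"0.png");f.append(im["frame"])
    print(n,im["position"],im["orientation"],im["K"],im["k1"])
    for q in("spindle_tip","spindle_shoulder","washer_center","bush_center","nest"):
        print(q,[(np.round(r["point"],1),round(r["score"],2),atz(im,r["point"],{"spindle_tip":.118,"spindle_shoulder":.052,"washer_center":.005,"bush_center":.013,"nest":0}[q])[:2]) for r in place_of(q,im)[:5]])
E
```

```text
pics
{'clock': 0.0, 'qpos': array([-1.353 ,  0.2766,  1.5061, -0.    ,  1.3607, -0.121 ]), 'qd': array([-0.0009, -0.0001, -0.0019, -0.0003,  0.0011, -0.0011]), 'effort': array([ -0.0011, -41.678 , -24.5807,   0.0001,   0.011 ,  -0.    ]), 'position': array([ 0.191 , -0.5418,  0.2474]), 'ee_rot': array([-0.0009,  0.9857,  0.1686, -0.0001]), 'contact_force': array([-0.1422,  0.9567, -0.2351]), 'moment': array([-0.0309,  0.0255, -0.0018]), 'gripper_force': 0.0, 'width': 0.08558267967653341}
top [0.4106 0.0007 1.5054] [ 0.0353 -0.697   0.7157 -0.0266] [[431.3452   0.     320.1816]
 [  0.     431.3452 195.8938]
 [  0.       0.       1.    ]] 0.02435625966293195
spindle_tip [(array([370.9, 162.1]), 0.53, array([ 0.6383, -0.151 ])), (array([318.6, 212.7]), 0.52, array([0.4785, 0.0228])), (array([306.1, 246.3]), 0.46, array([0.3722, 0.0655])), (array([314.1, 213.1]), 0.43, array([0.4776, 0.0373]))]
spindle_shoulder [(array([310.4, 246.9]), 0.67, array([0.368 , 0.0542])), (array([312.2, 212.7]), 0.62, array([0.4824, 0.0454]))]
washer_center [(array([378.9, 228. ]), 0.63, array([ 0.4256, -0.18
[... 469 characters left out ...]
.8481 -0.3756] [[422.3201   0.     320.6506]
 [  0.     422.3201 197.3355]
 [  0.       0.       1.    ]] -0.04645501153332738
spindle_tip [(array([359.4, 244.9]), 0.61, array([0.3601, 0.0771]))]
spindle_shoulder [(array([357.8, 265.7]), 0.95, array([0.3576, 0.0817])), (array([336.4, 240.2]), 0.72, array([0.4476, 0.0564])), (array([334.6, 229.9]), 0.6, array([0.4744, 0.0336]))]
washer_center [(array([397.5, 207.1]), 0.76, array([ 0.4345, -0.1851])), (array([386. , 187.3]), 0.45, array([ 0.5107, -0.232 ]))]
bush_center [(array([258.7, 297.9]), 0.71, array([0.4818, 0.2818])), (array([334.8, 180.6]), 0.29, array([ 0.6375, -0.1455]))]
nest [(array([331.6, 241.8]), 0.74, array([0.4849, 0.0337]))]
```

Run:
```python
import cv2,numpy as np
a=cv2.imread("pics/top0.png")[120:290,220:440];b=cv2.imread("pics/side0.png")[150:330,220:440]
a=cv2.resize(a,(660,510),interpolation=cv2.INTER_CUBIC);b=cv2.resize(b,(660,540),interpolation=cv2.INTER_CUBIC)
cv2.imwrite("pics/ta.png",a);cv2.imwrite("pics/sb.png",b)
```

```text
(no output)
```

View pics/ta.png

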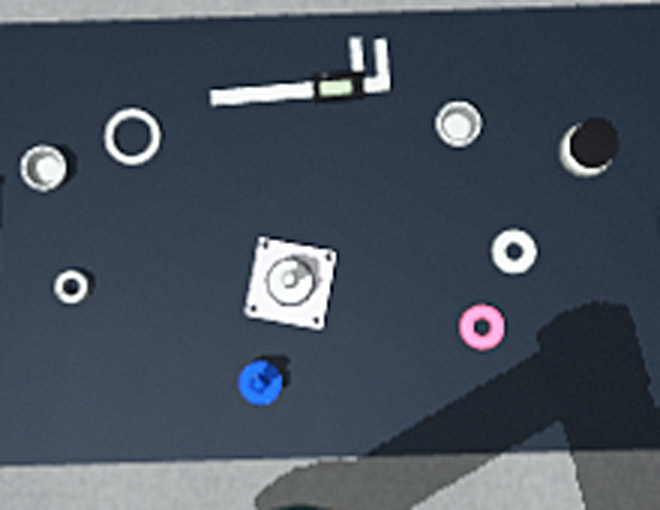

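View pics/sb.png

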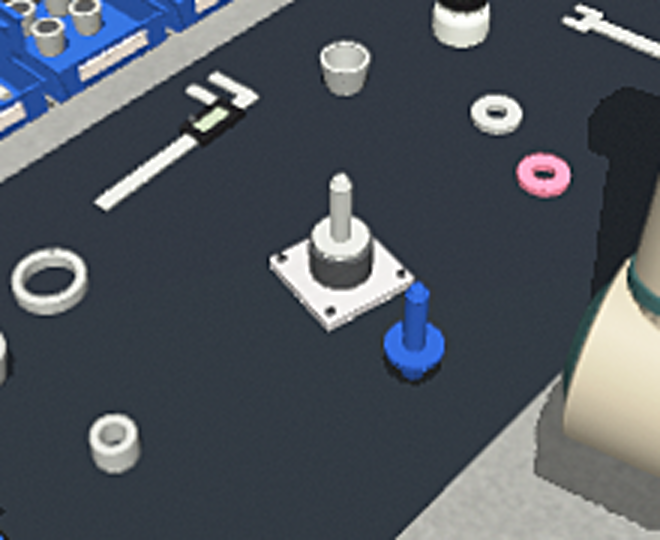

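Top view (crop ×3): white washer at (391,204), pink look-alike at (381,229). The bush is at (244,215), with cups at (235,175) and (373,161) and the race at (264,166). The steel spindle is in the nest at (317,214), and the blue look-alike is at (307,247). I choose the white washer, the small tall ring as the bush, and the nested spindle. Next I'll refine their positions from the pixels.

Request:
apply_moves(deltas=[85, 405, -191, 100, 0, 85, 405, -191, 100, 0, 85, 405, -191, 100, 0, 85, 405, -191, 100, 0, 85, 405, -191, 100, 0, 85, 405, -191, 100, 0, 85, 405, -191, 100, 0, 85, 405, -191, 100, 0, 85, 405, -191, 100, 0, 85, 405, -191, 100, 0, 85, 405, -191, 100, 0, 85, 405, -191, 100, 0])

```text
clock: 1.95
position: [0.5134, -0.222, 0.1467]
ee_rot: [-0.002, 0.985, 0.171, 0.001]
contact_force: [0.8, 0.7, 0.1]
width: 0.085
gripper_force: 0.0
```

Request:
apply_moves(deltas=[85, 0, 0, 0, 0, 85, 0, 0, 0, 0, 85, 0, 0, 0, 0])

```text
clock: 2.2
position: [0.509, -0.2286, 0.1486]
ee_rot: [0.0, 0.986, 0.168, -0.0]
contact_force: [-0.9, -1.0, 0.1]
width: 0.0849
gripper_force: 0.0
```

Run:
```python
from h import *
np.set_printoptions(precision=4,suppress=True)
s=get_state();print(s["position"],s["contact_force"],s["qpos"])
w=get_image("wrist");save(w,"w1.png")
for z in(.01,):
  e,k=blob(w,[.51,-.227,z],120,110);print(e,atz(w,e[0],z),len(k));
  print(mv([*atz(w,e[0],z)[:2],.02]))
print([(r["point"],r["score"],atz(w,r["point"],.005)) for r in place_of("washer_center",w)])
```

```text
[ 0.509  -0.2286  0.1486] [-0.8857 -1.0092  0.1261] [-0.5464  0.3243  1.6966 -0.0008  1.1204  0.687 ]
((316.76116943359375, 181.68621826171875), (61.205078125, 63.06479263305664), 87.63703918457031) [ 0.5136 -0.2258  0.01  ] 177
[  5.4156  -1.3956 128.7367]
[([239.4, 254.8], 0.7, array([ 0.4262, -0.1841,  0.005 ])), ([317.4, 183.1], 0.57, array([ 0.5112, -0.2272,  0.005 ]))]
```

View pics/w1.png

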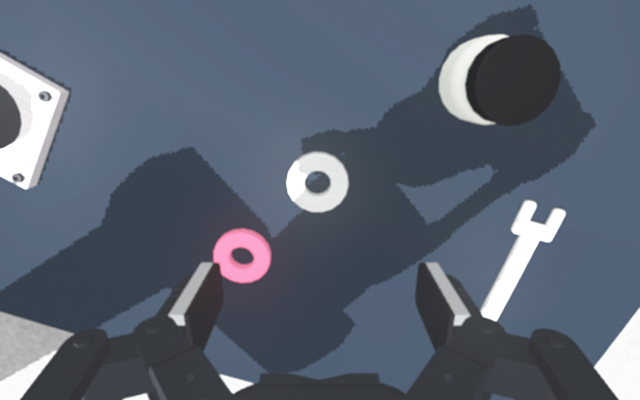

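The white washer is at (317,182), the pink one at (242,256), and the open fingertips are near (212,264) and (428,264). Next I'll work out how far ahead the open fingertips really stand.

Run:
```python
from h import *
np.set_printoptions(precision=4,suppress=True)
s=get_state();w=get_image("wrist");T=rot(s["ee_rot"])
for p,y in(([219,264],1),([204,263],1),([420,264],1),([434,263],1)):
  o,v=ray(w,p);o=T.T@(o-s["position"]);v=T.T@v
  for Y in(.0425,.055):
    yy=np.sign(v[1])*Y
    print(p,Y,o+v*(yy-o[1])/v[1])
```

```text
[219, 264] 0.0425 [ 0.0085 -0.0425  0.0045]
[219, 264] 0.055 [-0.0136 -0.055   0.0423]
[204, 263] 0.0425 [ 0.0187 -0.0425 -0.0125]
[204, 263] 0.055 [-0.0003 -0.055   0.0204]
[420, 264] 0.0425 [0.0111 0.0425 0.0001]
[420, 264] 0.055 [-0.0107  0.055   0.0374]
[434, 263] 0.0425 [ 0.0203  0.0425 -0.0152]
[434, 263] 0.055 [0.0013 0.055  0.0176]
```

Request:
apply_moves(deltas=[85, 4, -1, 40, 0, 85, 4, -1, 80, 0, 85, 4, -1, 110, 0, 85, 4, -1, 125, 0, 85, 4, -1, 130, 0, 85, 4, -1, 130, 0, 85, 4, -1, 130, 0, 60, 4, -1, 130, 0, 50, 4, -1, 130, 0, 40, 4, -1, 130, 0, 40, 4, -1, 130, 0, 40, 4, -1, 130, 0], squeeze=40)

```text
clock: 3.35
position: [0.5138, -0.2257, 0.0203]
ee_rot: [0.001, 0.986, 0.169, 0.001]
contact_force: [-1.5, -0.0, 8.0]
width: 0.0471
gripper_force: 39.7
```

Request:
apply_moves(deltas=[40, 0, 0, 0, 0, 40, 0, 0, 0, 0, 40, 0, 0, 0, 0, 40, 0, 0, 0, 0])

```text
clock: 3.68
position: [0.5138, -0.2257, 0.0203]
ee_rot: [0.001, 0.986, 0.169, 0.001]
contact_force: [-1.2, 0.2, 8.2]
width: 0.0473
gripper_force: 39.7
```

Run:
```python
from h import *
w=get_image("wrist");save(w,"w2.png",(180,120,460,330),2.5)
```

```text
(no output)
```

View pics/w2.png

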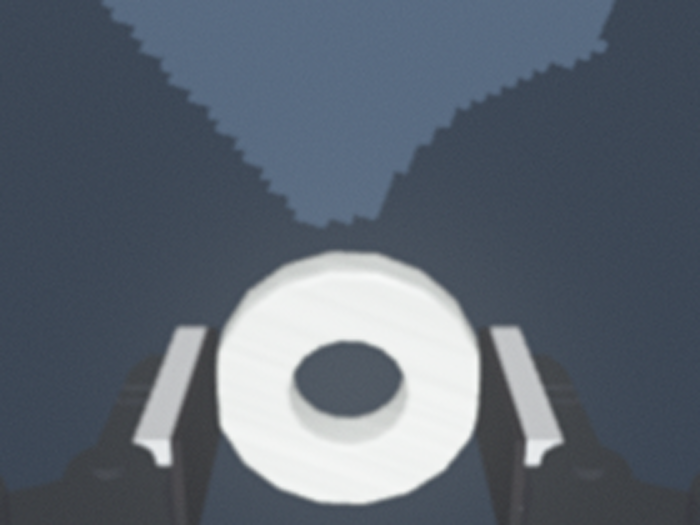

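The washer is held centred between the pads: its bore is at crop (348,380) and the pads are level with it. Now I'll lift it and carry it to a viewing spot beside the nest.

Request:
apply_moves(deltas=[40, 0, 0, -40, 0, 40, 0, 0, -80, 0, 40, 0, 0, -120, 0, 40, 0, -30, -150, 0, 40, 0, -65, -160, 0, 40, -6, -105, -160, 0, 40, -6, -145, -160, 0, 40, -6, -185, -160, 0, 40, -6, -225, -160, 0, 40, -6, -250, -160, 0, 40, -6, -255, -160, 0, 40, -6, -255, -160, 0])

```text
clock: 4.73
position: [0.4218, 0.0145, 0.1788]
ee_rot: [0.0, 0.985, 0.17, 0.0]
contact_force: [-0.2, -0.3, -1.7]
width: 0.0472
gripper_force: 41.4
```

Request:
apply_moves(deltas=[40, 0, 0, 0, 0, 40, 0, 0, 0, 0, 40, 0, 0, 0, 0])

```text
clock: 4.98
position: [0.4234, 0.012, 0.1784]
ee_rot: [0.0, 0.986, 0.168, 0.0]
contact_force: [-0.0, 0.4, -0.6]
width: 0.0472
gripper_force: 41.4
```

Run:
```python
from h import *
np.set_printoptions(precision=4,suppress=True)
s=get_state();print(s["position"],s["contact_force"],s["width"],s["gripper_force"])
w=get_image("wrist");save(w,"w3.png");a=get_image("top");b=get_image("side")
for q,z in(("spindle_tip",.118),("spindle_shoulder",.052),("nest",0),("washer_center",s["position"][2]-.015)):
  for n,im in zip("wab",(w,a,b)):
    print(q,n,[(np.round(r["point"],1),round(r["score"],2),atz(im,r["point"],z)[:2]) for r in place_of(q,im)[:4]])
```

```text
[0.4234 0.012  0.1784] [-0.0135  0.3994 -0.6454] 0.0472144550583993 41.4014801569283
spindle_tip w [(array([316.7, 121.3]), 0.85, array([0.482 , 0.0332])), (array([207.8, 263.6]), 0.71, array([0.3786, 0.0681]))]
spindle_tip a [(array([314. , 213.8]), 0.61, array([0.4754, 0.0377])), (array([304.6, 244.7]), 0.48, array([0.3774, 0.0702]))]
spindle_tip b [(array([360.9, 244.2]), 0.92, array([0.359 , 0.0732]))]
spindle_shoulder w [(array([319.9, 110.6]), 0.97, array([0.4824, 0.0313])), (array([233.3, 222.3]), 0.65, array([0.3778, 0.0676]))]
spindle_shoulder a [(array([314.8, 213.7]), 0.59, array([0.4787, 0.0368])), (array([305.9, 247.8]), 0.42, array([0.3654, 0.0694])), (array([369.8, 163.3]), 0.19, array([ 0.6451, -0.1544]))]
spindle_shoulder b [(array([333.5, 228.5]), 0.56, array([0.4798, 0.0318]))]
nest w []
nest a [(array([320.6, 211.1]), 0.76, array([0.4897, 0.0176])), (array([320.1, 216.7]), 0.62, array([0.4702, 0.0198]))]
nest b [(array([331.9, 241.8]), 0.81, array([0.4843, 0.0332]))]
washer_center w [(array([319.8, 274.8]), 0.81, array([0.4206, 0.0101])), (array([511.5, 238.8]), 0.69, array([ 0.467 , -0.0664]))]
washer_center a [(array([378.2, 233.7]), 0.62, array([ 0.4065, -0.1605])), (array([322.6, 150.4]), 0.57, array([0.6724, 0.0045])), (array([198.7, 205.9]), 0.3, array([0.5076, 0.3959]))]
washer_center b [(array([398.1, 208.7]), 0.72, array([ 0.3413, -0.0335])), (array([358.4, 205.6]), 0.6, array([0.414 , 0.0191])), (array([372.1, 159.6]), 0.52, array([ 0.5007, -0.1389]))]
```

View pics/w3.png

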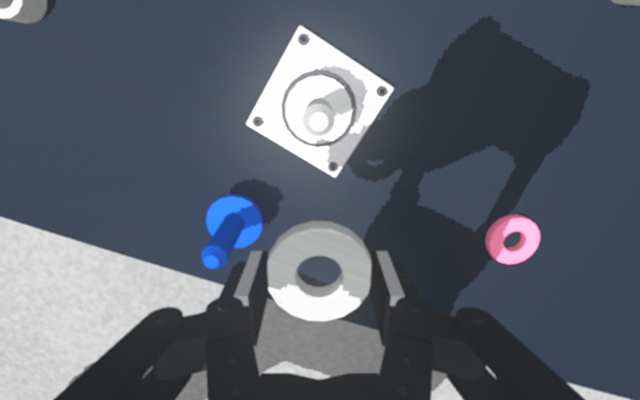

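The spindle tip is at (318,121), the boss centre at about (318,108) and the held washer's bore at about (319,272). I'll move over the tip and then down to just below it.

Request:
apply_moves(deltas=[40, 35, -1, 0, 0, 40, 60, -1, 0, 0, 40, 64, -1, 0, 0, 40, 64, -1, 0, 0, 40, 64, -1, 0, 0, 40, 64, -1, 20, 0, 40, 64, -1, 35, 0, 40, 64, -1, 42, 0, 40, 64, -1, 45, 0, 40, 64, -1, 45, 0])

```text
clock: 6.57
position: [0.4818, 0.0352, 0.1331]
ee_rot: [-0.0, 0.986, 0.168, -0.001]
contact_force: [-0.3, 0.1, -1.7]
width: 0.0472
gripper_force: 41.4
```

Run:
```python
from h import *
s=get_state();print(s["position"],s["contact_force"],s["moment"],s["width"])
w=get_image("wrist");b=get_image("side")
i=cv2.resize(w["frame"][180:360,220:420],None,fx=2,fy=2,interpolation=cv2.INTER_CUBIC)
c=np.round(proj(b,s["position"])).astype(int);j=cv2.resize(b["frame"][c[1]-40:c[1]+50,c[0]-50:c[0]+50],(400,360),interpolation=cv2.INTER_CUBIC)
cv2.imwrite("pics/w4.png",np.hstack([i,j])[:,:,::-1])
```

```text
[0.48184744 0.0351599  0.13305559] [-0.34210154  0.05525028 -1.7257829 ] [ 0.01837812  0.01504502 -0.02164975] 0.04720526206330824
```

View pics/w4.png

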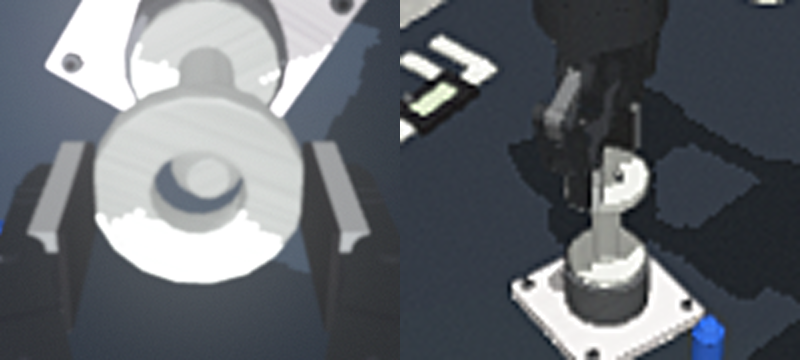

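The tip is visible inside the bore at (208,175). The bore centre is about (198,182), so I'll shift 2.5 mm right (+y) and 1 mm forward (+x), then descend.

Request:
apply_moves(deltas=[40, 1, 2.5, 0, 0, 40, 1, 2.5, 5, 0, 40, 1, 2.5, 12, 0, 40, 1, 2.5, 20, 0, 40, 1, 2.5, 20, 0])

```text
clock: 7.08
position: [0.483, 0.0334, 0.1115]
ee_rot: [-0.0, 0.986, 0.169, -0.002]
contact_force: [0.1, -0.7, -0.8]
width: 0.0472
gripper_force: 41.4
```

Request:
apply_moves(deltas=[40, 0, 0, 12, 0, 40, 0, 0, 24, 0, 40, 0, 0, 32, 0, 40, 0, 0, 36, 0, 40, 0, 0, 38, 0, 40, 0, 0, 38, 0])

```text
clock: 7.58
position: [0.4843, 0.0334, 0.0749]
ee_rot: [-0.0, 0.986, 0.169, -0.0]
contact_force: [-0.3, -0.5, -1.6]
width: 0.0475
gripper_force: 41.4
```

Request:
apply_moves(deltas=[40, 0, 0, 1.5, 0, 40, 0, 0, 2, 0, 40, 0, 0, 2, 0, 60, 0, 0, 1, 0, 85, 0, 0, 1, 0, 85, 0, 0, 1, 0, 85, 0, 0, 1, 0, 85, 0, 0, 1, 0])

```text
clock: 8.25
position: [0.4846, 0.0334, 0.0744]
ee_rot: [0.0, 0.986, 0.169, 0.0]
contact_force: [-0.4, 0.2, -0.4]
width: 0.0849
gripper_force: 0.0
```

Run:
```python
from h import *
s=get_state();print(s["position"],s["contact_force"],s["width"])
w=get_image("wrist");save(w,"w5.png",(180,150,460,360),2)
```

```text
[0.48456977 0.03336183 0.07444668] [-0.37777598  0.22476285 -0.41747518] 0.08490152245785339
```

View pics/w5.png

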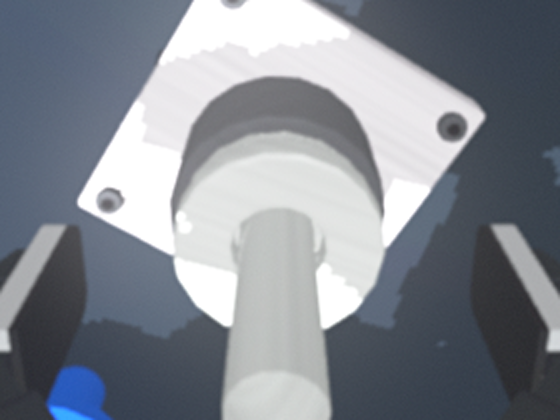

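The washer lies flat on the flange around the journal. I'll retreat upward and go to the bush.

Request:
apply_moves(deltas=[85, 0, 0, -40, 0, 85, 0, 0, -75, 0, 85, 0, 0, -90, 0, 85, 10, -35, -90, 0, 85, 23, -70, -90, 0, 85, 36, -108, -90, 0, 85, 49, -146, -90, 0, 85, 63, -185, -90, 0, 85, 75, -220, -90, 0, 85, 81, -238, -90, 0, 85, 81, -238, -90, 0, 85, 81, -238, -90, 0])

```text
clock: 9.3
position: [0.4813, 0.2854, 0.1639]
ee_rot: [0.0, 0.985, 0.17, -0.0]
contact_force: [-0.2, -0.4, -0.1]
width: 0.085
gripper_force: 0.0
```

Request:
apply_moves(deltas=[85, 0, 0, 0, 0, 85, 0, 0, 0, 0, 85, 0, 0, 0, 0])

```text
clock: 9.55
position: [0.4818, 0.2834, 0.1643]
ee_rot: [0.0, 0.986, 0.168, -0.0]
contact_force: [0.2, 0.5, -0.1]
width: 0.0851
gripper_force: 0.0
```

Run:
```python
from h import *
np.set_printoptions(precision=4,suppress=True)
s=get_state();print(s["position"],s["qpos"])
w=get_image("wrist");save(w,"w6.png",(160,80,480,300),2)
print([(r["point"],r["score"],atz(w,r["point"],.013)) for r in place_of("bush_center",w)])
f=w["frame"][:,:,::-1]
e,k=blob(w,[.481,.285,.026],60,150);print(e,atz(w,e[0],.02))
```

```text
[0.4818 0.2834 0.1643] [ 0.4075  0.312   1.6716 -0.0005  1.1583  1.6414]
[([318.5, 178.8], 0.98, array([0.4856, 0.2844, 0.013 ]))]
((318.7964782714844, 181.8217010498047), (43.96712875366211, 47.40019989013672), 176.2220916748047) [0.4852 0.284  0.02  ]
```

View pics/w6.png

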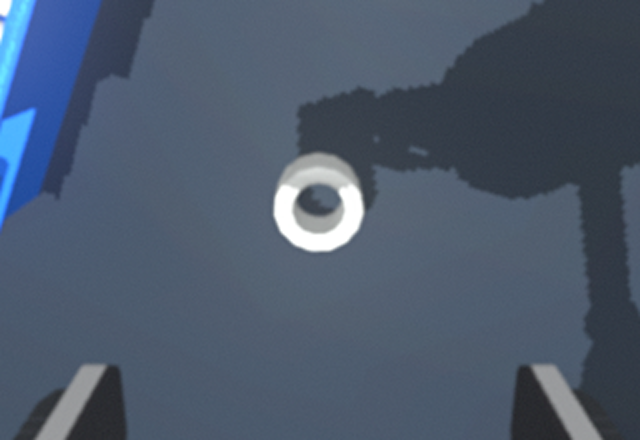

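The bush top is at crop (319,208), with the bin edge well off to the left. I'll use a narrower opening and grip the upper half.

Request:
apply_moves(deltas=[60, 2.5, 0, 30, 0, 60, 2.5, 0, 70, 0, 60, 2.5, 0, 105, 0, 60, 2.5, 0, 125, 0, 60, 2.5, 0, 133, 0, 60, 2.5, 0, 133, 0, 60, 2.5, 0, 133, 0, 30, 2.5, 0, 133, 0, 25, 2.5, 0, 133, 0, 25, 2.5, 0, 133, 0, 25, 2.5, 0, 133, 0, 25, 2.5, 0, 133, 0], squeeze=40)

```text
clock: 10.65
position: [0.4856, 0.286, 0.0335]
ee_rot: [-0.0, 0.986, 0.169, 0.002]
contact_force: [0.3, -0.8, 7.0]
width: 0.0339
gripper_force: 39.4
```

Request:
apply_moves(deltas=[25, 0, 0, 0, 0, 25, 0, 0, 0, 0, 25, 0, 0, 0, 0])

```text
clock: 10.9
position: [0.4856, 0.286, 0.0335]
ee_rot: [-0.0, 0.986, 0.169, 0.002]
contact_force: [0.5, -1.0, 6.4]
width: 0.0335
gripper_force: 39.4
```

Request:
apply_moves(deltas=[25, 0, 0, -40, 0, 25, 0, 0, -80, 0, 25, 0, 0, -115, 0, 25, -8, 24, -128, 0, 25, -21, 60, -128, 0, 25, -34, 97, -128, 0, 25, -48, 135, -128, 0, 25, -61, 172, -128, 0, 25, -73, 205, -128, 0, 25, -82, 230, -128, 0, 25, -85, 238, -128, 0, 25, -85, 238, -128, 0])

```text
clock: 11.9
position: [0.4831, 0.0311, 0.16]
ee_rot: [0.0, 0.986, 0.167, 0.001]
contact_force: [-0.7, 0.5, -2.3]
width: 0.0335
gripper_force: 40.7
```

Request:
apply_moves(deltas=[25, 0, 0, 0, 0, 25, 0, 0, 0, 0, 25, 0, 0, 0, 0, 25, 0, 0, 0, 0])

```text
clock: 12.23
position: [0.483, 0.0342, 0.1593]
ee_rot: [-0.0, 0.986, 0.17, 0.0]
contact_force: [0.9, -0.1, -1.0]
width: 0.0337
gripper_force: 40.7
```

Run:
```python
from h import *
np.set_printoptions(precision=4,suppress=True)
s=get_state();print(s["position"],s["contact_force"],s["width"])
w=get_image("wrist");b=get_image("side")
i=cv2.resize(w["frame"][160:360,220:420],(600,600),interpolation=cv2.INTER_CUBIC)
T=rot(s["ee_rot"])
# expected pixel of tip/bush top centre on the tool axis
for z in(-.0335,-.0075,.118-s["position"][2]):print(proj(w,s["position"]+np.array([0,0,z])))
cv2.imwrite("pics/w7.png",i[:,:,::-1])
```

```text
[0.483  0.0342 0.1593] [ 0.8545 -0.0748 -0.9576] 0.033682465295464946
[317.9456 249.8715]
[317.7917 277.4743]
[317.9838 243.031 ]
```

View pics/w7.png

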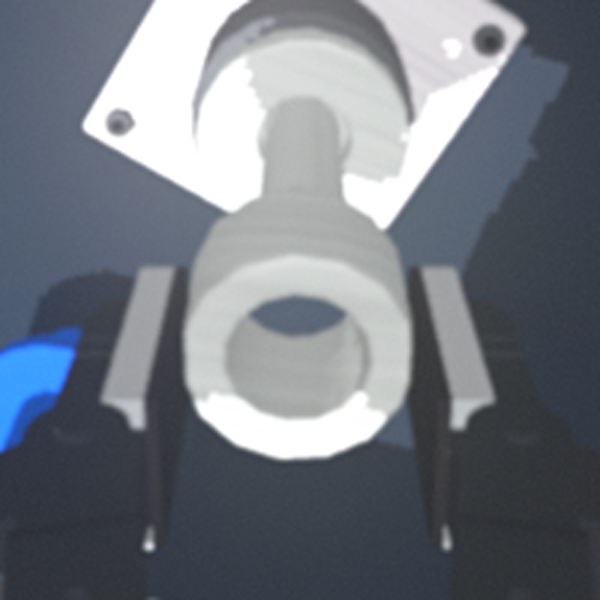

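The bush sits on the tool axis, with its top face at crop (298,358). The shaft is about 1 mm to the right, so I'll shift by (1.5, 1) and descend while watching the force.

Request:
apply_moves(deltas=[25, 1.5, 1, 0, 0, 25, 1.5, 1, 6, 0, 25, 1.5, 1, 12, 0, 25, 1.5, 1, 20, 0, 25, 1.5, 1, 26, 0, 25, 1.5, 1, 26, 0])

```text
clock: 12.83
position: [0.4834, 0.0324, 0.1314]
ee_rot: [-0.0, 0.986, 0.169, -0.002]
contact_force: [-0.5, -0.3, -2.2]
width: 0.0338
gripper_force: 40.7
```

Bush bottom is at 0.098 with no contact force, so it is threaded. I'll continue down.

Request:
apply_moves(deltas=[25, 0, 0, 10, 0, 25, 0, 0, 20, 0, 25, 0, 0, 28, 0, 25, 0, 0, 33, 0, 25, 0, 0, 35, 0, 25, 0, 0, 36, 0, 25, 0, 0, 36, 0])

```text
clock: 13.42
position: [0.4848, 0.0324, 0.0973]
ee_rot: [-0.0, 0.986, 0.169, -0.0]
contact_force: [-0.3, 0.3, -1.9]
width: 0.0334
gripper_force: 40.7
```

Request:
apply_moves(deltas=[25, 0, 0, 1.5, 0, 25, 0, 0, 1.5, 0, 50, 0, 0, 1, 0, 60, 0, 0, 0, 0, 60, 0, 0, 0, 0, 60, 0, 0, -5, 0, 60, 0, 0, -10, 0, 60, 0, 0, -10, 0, 60, 0, 0, -10, 0])

```text
clock: 14.17
position: [0.4853, 0.0324, 0.1079]
ee_rot: [0.0, 0.986, 0.169, 0.001]
contact_force: [0.1, -0.2, 0.2]
width: 0.0599
gripper_force: 0.0
```

Run:
```python
from h import *
np.set_printoptions(precision=4,suppress=True)
s=get_state();print(s["position"],s["contact_force"],s["width"])
w=get_image("wrist")
i=cv2.resize(w["frame"][140:400,180:460],None,fx=2,fy=2,interpolation=cv2.INTER_CUBIC)
P=np.array([.4835,.0327,0])
for z in(.118,.088,.062,.052):print(z,2*(proj(w,P+[0,0,z])-[180,140]))
cv2.imwrite("pics/w8.png",i[:,:,::-1])
```

```text
[0.4853 0.0324 0.1079] [ 0.1215 -0.1671  0.1952] 0.05991718547171753
0.118 [270.8906 329.8565]
0.088 [271.9437 252.3336]
0.062 [272.6064 203.6846]
0.052 [272.8183 188.1474]
```

View pics/w8.png

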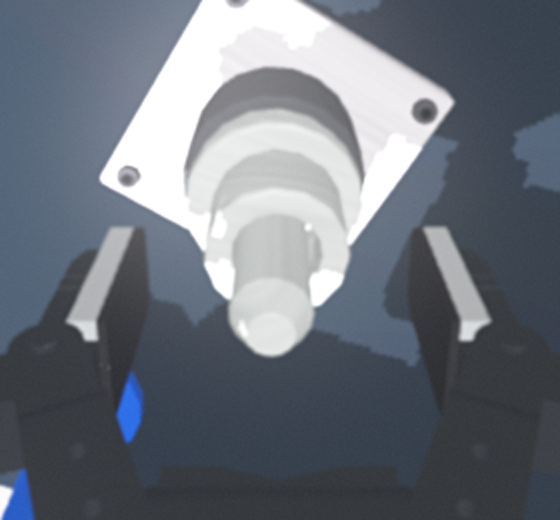

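The stack looks home: the bush sits on the washer, the washer on the flange, and the tip is at crop (270,331) as predicted. Now I'll grip the bare end and draw the spindle up.

Request:
apply_moves(deltas=[60, -1.5, 0, -1, 0, 60, -1.5, 0, -1, 0, 10, -1.5, 0, -1, 0, 10, -1.5, 0, -1, 0, 10, -1.5, 0, -1, 0, 10, -1.5, 0, -1, 0, 10, -1.5, 0, -1, 0, 10, -1.5, 0, -1, 0, 10, -1.5, 0, -1, 0, 10, -1.5, 0, -1, 0], squeeze=80)

```text
clock: 15.05
position: [0.4831, 0.0324, 0.1084]
ee_rot: [-0.0, 0.986, 0.168, -0.0]
contact_force: [-2.3, 4.8, 2.8]
width: 0.0152
gripper_force: 78.3
```

Request:
apply_moves(deltas=[10, 0, 0, -10, 0, 10, 0, 0, -25, 0, 10, 0, 0, -40, 0, 10, 0, 0, -60, 0, 10, 0, 0, -80, 0, 10, 0, 0, -80, 0, 10, 0, 0, -80, 0])

```text
clock: 15.63
position: [0.4836, 0.0313, 0.1879]
ee_rot: [0.001, 0.986, 0.169, 0.0]
contact_force: [-0.9, 0.1, -5.7]
width: 0.0155
gripper_force: 78.8
```

Lifted: the weight reads 5.7 N and all three parts are held. The rows have no tilt, so I'll see how the arm "approaches" poses beyond its reach, first up and then outward.

Request:
apply_moves(deltas=[10, 0, 0, -40, 0, 10, 0, 0, -80, 0, 10, 0, 0, -120, 0, 10, 0, 0, -160, 0, 10, 0, 0, -200, 0, 10, 30, 10, -220, 0, 10, 66, 23, -220, 0, 10, 104, 36, -220, 0, 10, 142, 50, -220, 0, 10, 180, 63, -220, 0, 10, 217, 76, -220, 0, 10, 255, 90, -220, 0], squeeze=120)

```text
clock: 16.63
position: [0.7554, 0.0315, 0.4043]
ee_rot: [-0.0, 0.986, 0.168, -0.003]
contact_force: [1.1, -0.6, -3.3]
width: 0.0143
gripper_force: 117.7
```

Request:
apply_moves(deltas=[10, 38, 13, 0, 0, 10, 76, 27, 0, 0, 10, 113, 40, 0, 0, 10, 150, 53, 0, 0, 10, 190, 67, 0, 0, 10, 230, 80, 0, 0, 10, 265, 93, 0, 0, 10, 300, 105, 0, 0, 10, 300, 105, 0, 0, 10, 300, 105, 0, 0])

```text
clock: 17.47
position: [0.9004, 0.0283, 0.3312]
ee_rot: [0.003, 0.986, 0.169, 0.017]
contact_force: [0.0, 0.1, -4.7]
width: 0.0139
gripper_force: 120.2
```

Run:
```python
from h import *
np.set_printoptions(precision=4,suppress=True)
s=get_state();print(s["position"],s["qpos"],s["contact_force"],s["moment"],s["width"],s["gripper_force"]);print(rot(s["ee_rot"]))
```

```text
[0.9004 0.0283 0.3312] [-0.0467  0.8757  0.2215  0.0027  2.0092  1.1866] [ 0.0172  0.0927 -4.7181] [-0.0047  0.0017  0.0283] 0.013898845915487169 120.17181352246553
[[ 0.9426  0.3321  0.0353]
 [ 0.3323 -0.9432  0.0008]
 [ 0.0336  0.0109 -0.9994]]
```

The tilt was only 2°: it is a weighted fit, and orientation is mostly kept. A much stronger outward pull may tilt it further, so I'll probe in few rows.

Request:
apply_moves(deltas=[10, 1886, 664, 0, 0, 10, 1886, 664, 0, 0, 10, 1886, 664, 0, 0, 10, 1886, 664, 0, 0])

```text
clock: 17.8
position: [0.9462, 0.025, 0.2702]
ee_rot: [0.005, 0.985, 0.168, 0.033]
contact_force: [0.2, -0.5, -6.3]
width: 0.014
gripper_force: 120.2
```

Run:
```python
from h import *
np.set_printoptions(precision=4,suppress=True)
s=get_state();print(s["position"],s["qpos"],s["contact_force"],s["moment"],s["width"],s["gripper_force"]);print(rot(s["ee_rot"]))
```

```text
[0.9462 0.025  0.2702] [-0.0489  0.9437  0.2217  0.0054  1.9095  1.1851] [ 0.2483 -0.4657 -6.2624] [0.0255 0.139  0.0865] 0.014005736901089166 120.17963360762224
[[ 0.941   0.3317  0.0668]
 [ 0.3323 -0.9432  0.0018]
 [ 0.0636  0.0205 -0.9978]]
```

Request:
apply_moves(deltas=[10, 1880, 664, -1400, 0, 10, 1880, 664, -1400, 0, 10, 1880, 664, -1400, 0, 10, 1880, 664, -1400, 0, 10, 1880, 664, -1400, 0, 10, 1880, 664, -1400, 0, 10, 1880, 664, -1400, 0, 10, 1880, 664, -1400, 0, 10, 1880, 664, -1400, 0, 10, 1880, 664, -1400, 0, 10, 1880, 664, -1400, 0, 10, 1880, 664, -1400, 0])

```text
clock: 18.8
position: [0.9213, 0.0163, 0.3378]
ee_rot: [0.007, 0.984, 0.168, 0.051]
contact_force: [-0.3, 0.9, -4.1]
width: 0.014
gripper_force: 120.2
```

Run:
```python
from h import *
np.set_printoptions(precision=4,suppress=True)
s=get_state();print(s["position"],s["qpos"],s["contact_force"],s["moment"],s["width"],s["gripper_force"]);print(rot(s["ee_rot"]))
```

```text
[0.9213 0.0163 0.3378] [-0.061   0.8702  0.2211  0.0094  1.9472  1.1749] [-0.3369  0.9437 -4.1192] [-0.0029  0.1479 -0.0397] 0.013977255479667768 120.22912602173164
[[ 0.9381  0.3307  0.1032]
 [ 0.3322 -0.9432  0.0025]
 [ 0.0982  0.032  -0.9947]]
```

The tilt from over-reaching is marginal (6°), so I'll level the spindle by pivoting it in a light grip against the bench, then re-squeeze. First I'll head back to a clear patch, at about (0.60, -0.08).

Request:
apply_moves(deltas=[10, -346, -19, 106, 0, 10, -346, -19, 106, 0, 10, -346, -19, 106, 0, 10, -346, -19, 106, 0, 10, -346, -19, 106, 0, 10, -346, -19, 106, 0, 10, -346, -19, 106, 0, 10, -346, -19, 106, 0, 10, -346, -19, 106, 0, 10, -346, -19, 106, 0, 10, -346, -19, 106, 0, 10, -346, -19, 106, 0])

```text
clock: 19.8
position: [0.6003, -0.0807, 0.1979]
ee_rot: [0.007, 0.984, 0.168, 0.051]
contact_force: [1.1, 0.1, -5.1]
width: 0.0146
gripper_force: 120.2
```

Run:
```python
from h import *
np.set_printoptions(precision=4,suppress=True)
s=get_state();print(s["position"],s["qpos"],s["contact_force"],s["moment"],s["width"],s["gripper_force"]);print(rot(s["ee_rot"]))
```

```text
[ 0.6003 -0.0807  0.1979] [-0.2656  0.3025  1.6005  0.0325  1.1394  0.9556] [ 1.1418  0.0862 -5.1423] [ 0.0321 -0.011   0.0834] 0.014599891425993732 120.20363066811115
[[ 0.9385  0.3295  0.1035]
 [ 0.331  -0.9436  0.0025]
 [ 0.0985  0.0319 -0.9946]]
```

The command re-bases on the tilt actually achieved: the tool kept its 6° at a reachable pose. So each short over-reach call ratchets the tilt by about 2° and levels the firmly held spindle without regrasping. I'll go back out and test with short calls.

Request:
apply_moves(deltas=[10, 342, 35, -116, 0, 10, 342, 35, -116, 0, 10, 342, 35, -116, 0, 10, 342, 35, -116, 0, 10, 342, 35, -116, 0, 10, 342, 35, -116, 0, 10, 342, 35, -116, 0, 10, 342, 35, -116, 0, 10, 342, 35, -116, 0, 10, 342, 35, -116, 0])

```text
clock: 20.63
position: [0.9202, 0.0024, 0.3409]
ee_rot: [0.007, 0.984, 0.17, 0.052]
contact_force: [-4.1, -0.7, 6.9]
width: 0.0141
gripper_force: 120.7
```

Request:
apply_moves(deltas=[10, 1500, 530, 0, 0])

```text
clock: 20.72
position: [0.9341, 0.0025, 0.3278]
ee_rot: [0.008, 0.984, 0.169, 0.06]
contact_force: [1.1, 0.0, -6.2]
width: 0.0146
gripper_force: 120.4
```

Request:
apply_moves(deltas=[10, 1500, 530, 0, 0])

```text
clock: 20.8
position: [0.952, 0.0014, 0.3208]
ee_rot: [0.012, 0.982, 0.169, 0.078]
contact_force: [2.2, -0.4, -3.7]
width: 0.0139
gripper_force: 120.4
```

Request:
apply_moves(deltas=[10, 1500, 530, 0, 0, 10, 1500, 530, 0, 0])

```text
clock: 20.97
position: [0.9758, 0.0009, 0.3033]
ee_rot: [0.015, 0.981, 0.168, 0.096]
contact_force: [-0.5, 0.5, -4.3]
width: 0.0144
gripper_force: 120.3
```

Request:
apply_moves(deltas=[10, 1500, 530, 0, 0, 10, 1500, 530, 0, 0, 10, 1500, 530, 0, 0])

```text
clock: 21.22
position: [1.0027, 0.0003, 0.278]
ee_rot: [0.018, 0.979, 0.168, 0.113]
contact_force: [-0.2, 0.1, -5.4]
width: 0.0145
gripper_force: 120.3
```

Run:
```python
from h import *
np.set_printoptions(precision=4,suppress=True)
s=get_state();print(s["position"],s["qpos"],s["contact_force"],s["moment"],s["width"],s["gripper_force"]);print(rot(s["ee_rot"]))
```

```text
[1.0027 0.0003 0.278 ] [-0.076   0.9448  0.2204  0.0203  1.7476  1.1617] [-0.2016  0.0763 -5.3854] [-0.0267  0.3696  0.0546] 0.014547384871299163 120.31000606482849
[[ 0.9182  0.3241  0.2276]
 [ 0.3323 -0.9432  0.0028]
 [ 0.2155  0.0731 -0.9738]]
```

Single-row calls give about 2° each, and the tilt is now 13°. I'll continue the ratchet with some upward pull.

Request:
apply_moves(deltas=[10, 1350, 475, -600, 0])

```text
clock: 21.3
position: [1.0082, 0.0001, 0.2811]
ee_rot: [0.019, 0.978, 0.167, 0.123]
contact_force: [0.3, 0.9, -9.2]
width: 0.0139
gripper_force: 120.2
```

Request:
apply_moves(deltas=[10, 1350, 475, -600, 0])

```text
clock: 21.38
position: [1.0145, -0.0002, 0.2968]
ee_rot: [0.023, 0.976, 0.167, 0.141]
contact_force: [0.3, -0.9, -5.4]
width: 0.0144
gripper_force: 120.3
```

Request:
apply_moves(deltas=[10, 1350, 475, -600, 0])

```text
clock: 21.47
position: [1.0196, -0.0003, 0.3126]
ee_rot: [0.026, 0.973, 0.166, 0.158]
contact_force: [0.7, -0.1, -4.8]
width: 0.0142
gripper_force: 120.4
```

Request:
apply_moves(deltas=[10, 1350, 475, -600, 0])

```text
clock: 21.55
position: [1.0239, -0.0002, 0.3266]
ee_rot: [0.028, 0.97, 0.166, 0.173]
contact_force: [-0.2, 0.4, -4.0]
width: 0.0138
gripper_force: 120.4
```

Request:
apply_moves(deltas=[10, 1350, 475, -400, 0])

```text
clock: 21.63
position: [1.0303, -0.0002, 0.337]
ee_rot: [0.031, 0.968, 0.165, 0.188]
contact_force: [0.3, 0.3, -4.1]
width: 0.014
gripper_force: 120.4
```

Request:
apply_moves(deltas=[10, 1350, 475, -400, 0])

```text
clock: 21.72
position: [1.0369, -0.0002, 0.3454]
ee_rot: [0.033, 0.965, 0.165, 0.202]
contact_force: [0.6, -0.1, -5.0]
width: 0.0139
gripper_force: 120.4
```

Request:
apply_moves(deltas=[10, 1350, 475, -400, 0])

```text
clock: 21.8
position: [1.0429, -0.0004, 0.3546]
ee_rot: [0.036, 0.962, 0.164, 0.216]
contact_force: [-0.6, -0.2, -4.8]
width: 0.0147
gripper_force: 120.4
```

Request:
apply_moves(deltas=[10, 1350, 475, -400, 0])

```text
clock: 21.88
position: [1.0483, -0.0004, 0.3649]
ee_rot: [0.038, 0.959, 0.164, 0.23]
contact_force: [0.2, 0.5, -5.5]
width: 0.0144
gripper_force: 120.4
```

```bash
cat > st.py <<'E'
from h import *
np.set_printoptions(precision=4,suppress=True)
s=get_state();M=rot(s["ee_rot"]);print(s["clock"],s["position"],s["qpos"],s["contact_force"],s["moment"],s["width"],s["gripper_force"]);print(M)
print("tilt of tool z from level deg",np.degrees(np.arcsin(M[2,2])))
E
python3 st.py
```

```text
21.8833 [ 1.0483 -0.0004  0.3649] [-0.0792  0.8803  0.2204  0.038   1.5725  1.1624] [ 0.2361  0.4791 -5.5004] [-0.0768  0.6754  0.0516] 0.0144217050196051 120.37320684408769
[[ 0.8409  0.2964  0.4528]
 [ 0.3314 -0.9435  0.0022]
 [ 0.4278  0.1482 -0.8916]]
tilt of tool z from level deg -63.07766929366321
```

Request:
apply_moves(deltas=[10, 1350, 475, -200, 0])

```text
clock: 21.97
position: [1.0556, -0.0003, 0.3735]
ee_rot: [0.041, 0.955, 0.163, 0.244]
contact_force: [0.6, -0.0, -6.2]
width: 0.0144
gripper_force: 120.4
```

Request:
apply_moves(deltas=[10, 1350, 475, -200, 0])

```text
clock: 22.05
position: [1.0628, -0.0003, 0.3809]
ee_rot: [0.043, 0.951, 0.162, 0.258]
contact_force: [0.2, 0.2, -5.1]
width: 0.014
gripper_force: 120.4
```

Request:
apply_moves(deltas=[10, 1350, 475, -200, 0])

```text
clock: 22.13
position: [1.0692, -0.0004, 0.3895]
ee_rot: [0.045, 0.948, 0.162, 0.272]
contact_force: [0.1, 0.9, -5.6]
width: 0.014
gripper_force: 120.4
```

Request:
apply_moves(deltas=[10, 1350, 475, -100, 0])

```text
clock: 22.22
position: [1.0764, -0.0004, 0.3982]
ee_rot: [0.048, 0.943, 0.161, 0.286]
contact_force: [0.4, 0.0, -5.7]
width: 0.0144
gripper_force: 120.4
```

Request:
apply_moves(deltas=[10, 1350, 475, -100, 0])

```text
clock: 22.3
position: [1.0832, -0.0003, 0.4064]
ee_rot: [0.05, 0.939, 0.16, 0.3]
contact_force: [-0.3, 0.5, -4.5]
width: 0.0144
gripper_force: 120.4
```

Request:
apply_moves(deltas=[10, 1350, 475, -100, 0])

```text
clock: 22.38
position: [1.0892, -0.0004, 0.4158]
ee_rot: [0.052, 0.935, 0.159, 0.314]
contact_force: [-0.5, 0.8, -5.5]
width: 0.014
gripper_force: 120.4
```

Request:
apply_moves(deltas=[10, 1350, 475, -100, 0])

```text
clock: 22.47
position: [1.0945, -0.0004, 0.4263]
ee_rot: [0.055, 0.93, 0.159, 0.327]
contact_force: [-0.6, -0.1, -5.6]
width: 0.0139
gripper_force: 120.4
```

Request:
apply_moves(deltas=[10, 1350, 475, -100, 0])

```text
clock: 22.55
position: [1.0992, -0.0004, 0.4378]
ee_rot: [0.057, 0.925, 0.158, 0.341]
contact_force: [-0.6, 0.3, -6.0]
width: 0.0146
gripper_force: 120.4
```

Request:
apply_moves(deltas=[10, 1350, 475, -100, 0])

```text
clock: 22.63
position: [1.1032, -0.0004, 0.4502]
ee_rot: [0.059, 0.92, 0.157, 0.355]
contact_force: [0.3, -0.0, -5.6]
width: 0.0143
gripper_force: 120.4
```

Request:
apply_moves(deltas=[10, 1350, 475, -100, 0])

```text
clock: 22.72
position: [1.1065, -0.0004, 0.4634]
ee_rot: [0.062, 0.915, 0.156, 0.368]
contact_force: [1.0, -0.2, -5.4]
width: 0.0142
gripper_force: 120.4
```

Request:
apply_moves(deltas=[10, 1350, 475, -100, 0])

```text
clock: 22.8
position: [1.1092, -0.0004, 0.4772]
ee_rot: [0.064, 0.909, 0.155, 0.381]
contact_force: [0.7, 1.2, -5.9]
width: 0.0144
gripper_force: 120.4
```

Request:
apply_moves(deltas=[10, 1350, 475, -100, 0])

```text
clock: 22.88
position: [1.1111, -0.0005, 0.4917]
ee_rot: [0.066, 0.904, 0.154, 0.394]
contact_force: [-0.0, 0.1, -4.8]
width: 0.0142
gripper_force: 120.4
```

```bash
python3 st.py
```

```text
22.8833 [ 1.1111 -0.0005  0.4917] [-0.0824  0.8187  0.2214  0.065   1.2812  1.159 ] [-0.0159  0.0674 -4.8457] [ 0.0159  1.0913 -0.0371] 0.014216517855667776 120.42370037175715
[[ 0.6415  0.2263  0.733 ]
 [ 0.3307 -0.9437  0.0019]
 [ 0.6922  0.2412 -0.6802]]
tilt of tool z from level deg -42.86132987135954
```

Request:
apply_moves(deltas=[10, 1350, 475, 0, 0, 10, 1350, 475, 0, 0])

```text
clock: 23.05
position: [1.1113, -0.0005, 0.5139]
ee_rot: [0.069, 0.896, 0.153, 0.411]
contact_force: [0.4, 0.4, -4.5]
width: 0.0142
gripper_force: 120.5
```

Request:
apply_moves(deltas=[10, 1350, 475, 0, 0, 10, 1350, 475, 0, 0])

```text
clock: 23.22
position: [1.1102, -0.0005, 0.5345]
ee_rot: [0.072, 0.889, 0.152, 0.426]
contact_force: [0.0, -0.8, -4.8]
width: 0.0138
gripper_force: 120.5
```

Request:
apply_moves(deltas=[10, 1350, 475, 0, 0, 10, 1350, 475, 0, 0])

```text
clock: 23.38
position: [1.1076, -0.0006, 0.5579]
ee_rot: [0.074, 0.881, 0.15, 0.442]
contact_force: [-0.9, -0.5, -5.3]
width: 0.0137
gripper_force: 120.6
```

Request:
apply_moves(deltas=[10, 1350, 475, 0, 0, 10, 1350, 475, 0, 0])

```text
clock: 23.55
position: [1.1034, -0.0006, 0.5826]
ee_rot: [0.077, 0.873, 0.149, 0.458]
contact_force: [0.3, 0.2, -4.9]
width: 0.0143
gripper_force: 120.6
```

Request:
apply_moves(deltas=[10, 1350, 475, 0, 0, 10, 1350, 475, 0, 0])

```text
clock: 23.72
position: [1.0979, -0.0007, 0.6079]
ee_rot: [0.08, 0.865, 0.147, 0.473]
contact_force: [-0.3, 0.3, -4.7]
width: 0.0141
gripper_force: 120.6
```

Request:
apply_moves(deltas=[10, 1350, 475, 0, 0, 10, 1350, 475, 0, 0])

```text
clock: 23.88
position: [1.091, -0.0007, 0.6339]
ee_rot: [0.082, 0.857, 0.146, 0.487]
contact_force: [-0.9, -0.3, -4.9]
width: 0.0141
gripper_force: 120.6
```

Request:
apply_moves(deltas=[10, 1350, 475, 0, 0, 10, 1350, 475, 0, 0])

```text
clock: 24.05
position: [1.0828, -0.0008, 0.6604]
ee_rot: [0.085, 0.848, 0.145, 0.502]
contact_force: [-0.6, -0.2, -5.3]
width: 0.0144
gripper_force: 120.7
```

Request:
apply_moves(deltas=[10, 1350, 475, 0, 0, 10, 1350, 475, 0, 0])

```text
clock: 24.22
position: [1.0732, -0.0008, 0.6873]
ee_rot: [0.087, 0.84, 0.143, 0.516]
contact_force: [0.7, -0.0, -5.4]
width: 0.0138
gripper_force: 120.7
```

Request:
apply_moves(deltas=[10, 1350, 475, 0, 0, 10, 1350, 475, 0, 0])

```text
clock: 24.38
position: [1.0623, -0.0009, 0.7147]
ee_rot: [0.089, 0.831, 0.142, 0.53]
contact_force: [-0.3, -0.4, -5.8]
width: 0.0144
gripper_force: 120.7
```

Request:
apply_moves(deltas=[10, 1350, 475, 0, 0, 10, 1350, 475, 0, 0])

```text
clock: 24.55
position: [1.0501, -0.0009, 0.7423]
ee_rot: [0.092, 0.822, 0.14, 0.544]
contact_force: [-0.2, 0.6, -4.9]
width: 0.014
gripper_force: 120.7
```

```bash
python3 st.py
```

```text
24.55 [ 1.0501 -0.0009  0.7423] [-0.0971  0.6294  0.2212  0.1004  1.1259  1.1529] [-0.1813  0.6111 -4.8758] [-0.058   1.4364 -0.04  ] 0.014021551100916458 120.71865633828565
[[ 0.3688  0.1302  0.9203]
 [ 0.3301 -0.9439  0.0013]
 [ 0.8689  0.3034 -0.3912]]
tilt of tool z from level deg -23.02623307615336
```

Request:
apply_moves(deltas=[10, 1350, 475, 0, 0, 10, 1350, 475, 0, 0])

```text
clock: 24.72
position: [1.0367, -0.001, 0.77]
ee_rot: [0.094, 0.813, 0.138, 0.558]
contact_force: [-1.2, 0.4, -4.8]
width: 0.0143
gripper_force: 120.7
```

Request:
apply_moves(deltas=[10, 1350, 475, 0, 0, 10, 1350, 475, 0, 0])

```text
clock: 24.88
position: [1.022, -0.0011, 0.7978]
ee_rot: [0.096, 0.804, 0.137, 0.571]
contact_force: [0.0, 0.6, -4.3]
width: 0.0141
gripper_force: 120.8
```

Request:
apply_moves(deltas=[10, 1350, 475, 0, 0, 10, 1350, 475, 0, 0])

```text
clock: 25.05
position: [1.0061, -0.0012, 0.8256]
ee_rot: [0.099, 0.794, 0.135, 0.584]
contact_force: [-0.4, 0.1, -6.0]
width: 0.0143
gripper_force: 120.8
```

Request:
apply_moves(deltas=[10, 1350, 475, 0, 0, 10, 1350, 475, 0, 0])

```text
clock: 25.22
position: [0.989, -0.0012, 0.8533]
ee_rot: [0.101, 0.785, 0.134, 0.597]
contact_force: [0.4, 0.3, -5.2]
width: 0.0144
gripper_force: 120.8
```

Request:
apply_moves(deltas=[10, 1350, 475, 0, 0, 10, 1350, 475, 0, 0])

```text
clock: 25.38
position: [0.9707, -0.0013, 0.8808]
ee_rot: [0.103, 0.775, 0.132, 0.609]
contact_force: [0.6, 0.3, -4.8]
width: 0.0143
gripper_force: 120.8
```

Request:
apply_moves(deltas=[10, 1350, 475, 0, 0, 10, 1350, 475, 0, 0])

```text
clock: 25.55
position: [0.9513, -0.0014, 0.908]
ee_rot: [0.105, 0.765, 0.13, 0.622]
contact_force: [-0.3, -0.1, -4.3]
width: 0.014
gripper_force: 120.8
```

Request:
apply_moves(deltas=[10, 1350, 475, 0, 0, 10, 1350, 475, 0, 0])

```text
clock: 25.72
position: [0.9308, -0.0014, 0.935]
ee_rot: [0.107, 0.755, 0.128, 0.634]
contact_force: [-0.9, 0.7, -5.2]
width: 0.0144
gripper_force: 120.9
```

Request:
apply_moves(deltas=[10, 1350, 475, 0, 0, 10, 1350, 475, 0, 0])

```text
clock: 25.88
position: [0.9092, -0.0015, 0.9615]
ee_rot: [0.109, 0.745, 0.127, 0.646]
contact_force: [-0.4, -0.3, -5.0]
width: 0.0142
gripper_force: 120.9
```

```bash
python3 st.py
python3 - <<'E'
from h import *
w=get_image("wrist");save(w,"w9.png")
E
```

```text
25.8833 [ 0.9092 -0.0015  0.9615] [-0.1262  0.4244  0.2211  0.143   1.0727  1.1479] [-0.4367 -0.3001 -5.0291] [0.0358 1.4893 0.0005] 0.014210223587759422 120.8767707995139
[[ 0.1334  0.0473  0.9899]
 [ 0.3299 -0.944   0.0007]
 [ 0.9345  0.3265 -0.1415]]
tilt of tool z from level deg -8.135938240020565
```

View pics/w9.png

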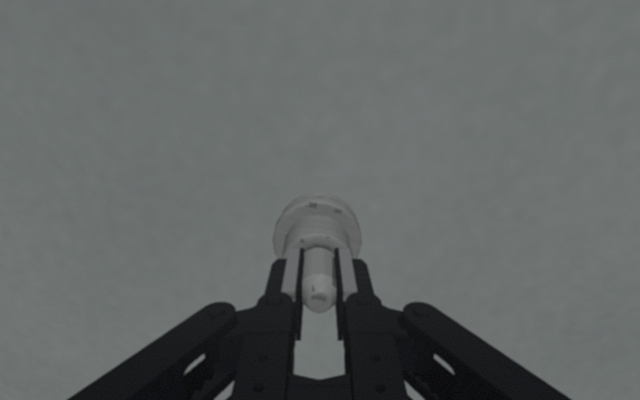

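The stack is intact and in line with the fingers: tip at (320,298), washer and flange at (317,220). I need a few more degrees.

Request:
apply_moves(deltas=[10, 1350, 475, 0, 0, 10, 1350, 475, 0, 0])

```text
clock: 26.1
position: [0.8887, -0.0018, 0.9841]
ee_rot: [0.111, 0.736, 0.125, 0.656]
contact_force: [-0.0, -1.2, -5.2]
width: 0.0137
gripper_force: 120.9
```

Request:
apply_moves(deltas=[10, 1350, 475, 0, 0, 10, 1350, 475, 0, 0])

```text
clock: 26.27
position: [0.8629, -0.0016, 1.0135]
ee_rot: [0.113, 0.724, 0.123, 0.67]
contact_force: [-0.8, 0.7, -5.1]
width: 0.0139
gripper_force: 120.9
```

Request:
apply_moves(deltas=[10, 1350, 475, 0, 0, 10, 1350, 475, 0, 0])

```text
clock: 26.43
position: [0.8376, -0.0016, 1.0389]
ee_rot: [0.115, 0.713, 0.121, 0.681]
contact_force: [-1.3, 1.1, -5.6]
width: 0.0143
gripper_force: 120.9
```

Request:
apply_moves(deltas=[10, 0, 0, 0, 0, 10, 0, 0, 0, 0, 10, 0, 0, 0, 0, 10, 0, 0, 0, 0, 10, 0, 0, 0, 0, 10, 0, 0, 0, 0])

```text
clock: 26.93
position: [0.8411, -0.0019, 1.0347]
ee_rot: [0.115, 0.715, 0.121, 0.679]
contact_force: [0.3, -0.3, -5.1]
width: 0.0142
gripper_force: 120.9
```

```bash
python3 st.py
python3 - <<'E'
from h import *
np.set_printoptions(precision=1,suppress=True)
s=get_state();T=rot(s["ee_rot"]);p=s["position"]
w=get_image("wrist");save(w,"w10.png",(240,170,400,330),3.5)
for sg in(-5,0,5):
  v=R.from_rotvec(np.radians(sg)*T[:,1]).apply(T[:,2])  # sagged axis about tool y
  piv=p+T[:,2]*.005
  print(sg,[((proj(w,piv+v*(.0874-q))-[240,170])*3.5).tolist() for q in(.102,.072,.046,.036,.03)], "axis z",v[2])
E
```

```text
26.9333 [ 0.8411 -0.0019  1.0347] [-0.1451  0.3442  0.2215  0.1667  1.0634  1.1458] [ 0.3043 -0.319  -5.0697] [ 0.04    1.5062 -0.0403] 0.014166357443053959 120.93191121239215
[[ 0.0487  0.0177  0.9987]
 [ 0.3295 -0.9441  0.0006]
 [ 0.9429  0.3291 -0.0518]]
tilt of tool z from level deg -2.970902467516521
-5 [[274.72663186125396, 445.2149986590831], [274.94137758123657, 329.98140514344664], [275.0748644642141, 258.44221122052886], [275.11729986931806, 235.71429813143868], [275.14085108998154, 223.10350952077917]] axis z -0.13380945292260613
0 [[274.7283675646361, 455.004020419988], [274.94044281873533, 321.1246754196567], [275.0734979771041, 237.29866160124377], [275.1159873917496, 210.5570181866725], [275.1396077371353, 195.6966737814633]] axis z -0.05182879775742126
5 [[274.7310393840569, 464.1334409908427], [274.9388162129595, 312.65347798888547], [275.07071674412884, 216.77259146577518], [275.1130821712394, 186.02192759009085], [275.1366841609956, 168.90011396050167]] axis z 0.030546305853781302
```

View pics/w10.png

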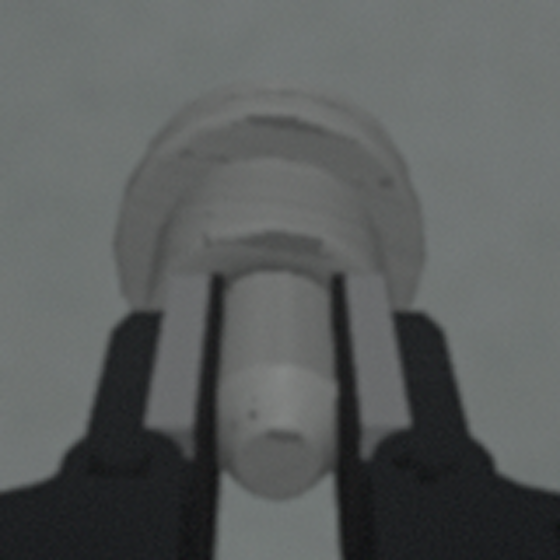

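```bash
python3 -c "
from rig import *
s=get_state();print(s['clock'],s['qd'],s['width'],s['gripper_force']);print(sign_off())"
```

```text
26.9833 [ 0.00156654 -0.00725403 -0.00381658 -0.00275032 -0.00122599  0.0007884 ] 0.014179839199215158 120.93433998059481
the job is handed in; nothing more can be done
None
```

Job handed in at 27 s: washer then bush threaded on, spindle drawn out and held still about 1.03 m up, foot about 3° below level by the tool angle (rings judged home from wrist pictures only). I viewed 12 pictures, two over the limit of 10.

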